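# Index the sample wheel to the reader

### The arm

A 7-joint arm with a two-finger parallel gripper is mounted at the origin on a cart in front of the work surface, level with it; the furniture and walls round the work are solid. World frame = base frame: x ahead of the robot, y to its left, z up, the work surface at z = 0. Lengths are in m, angles in rad, forces in N, time in s.
With the tool pointing down it reaches from about 0.4 to 0.9 m from the base axis. Payload 5.5 kg.
Tool frame: the origin (TCP) lies midway between the tips of the shut fingers; the grasp point (between the pads) lies 19 mm behind it; z points along the fingers, y is the direction in which the jaws open and shut (so a half turn about z gives the same grasp; the last joint's range is limited). The gripper opens to 92 mm and grips with 3 to 60 N. Pads are 19 mm wide; open, the fingers measure 130 mm over their backs; the gripper's body (75 mm by 190 mm) begins 47 mm behind the grasp point.
Start: joints at [1.49, 0.501, -0.427, 1.55, 0.221, 1.138, -0.21], TCP at [0.219, -0.612, 0.201] pointing down, gripper open.
Joint ranges: [-2.88, 2.88], [-0.31, 2.03], [-1.54, 1.56], [0.2, 2.42], [-1.41, 4.55], [0.19, 2.02], [-2.57, 2.57]. Speed limits (rad/s): [2.57, 2.57, 3.14, 3.14, 3.14, 3.14, 3.14].

### API

Orientations are given as a rotation vector (axis times angle).
In Python, from cell import get_obs, get_image, hand_in gives the robot as it stands.
- The arm moves only by the shell command python3 -m handwheel 'ROWS' [FORCE]. ROWS is JSON, a list of rows, each an object of numbers: "claw": the gripper's target within -1 to 1 (fully open at 1, half-way at 0, shut at -1); "dx", "dy", "dz": the shift along the tool's x, y, z in m; "rx", "ry", "rz": the turn, a rotation vector about the tool's x, y, z in degrees. A call has 1 to 12 rows; each row shifts and turns the commanded pose from where the row before left it, along the tool's axes as they then stand; what a row does not reach is not made up. A row lasts 1/8 s, in which the tool goes at most 62.5 mm and 10.7 degrees, less where a joint would pass 70% of its speed; a pose out of reach is approached as far as the arm can. A call with a gripper value outside its range is refused whole. The fingers move at their own pace and stop on an object; FORCE is the grip in N (left out, the last holds). Time passes only in rows, so rows that do not move let the fingers close. It gives the time, the measured TCP pose, the force and the opening at its end, in the units of the state.
- get_obs(): the state, without advancing time (a new reading comes with each control period).
- get_image(name): name is "side" or "top"; returns a dict with "color" (420x560x3 uint8, red, green, blue), "z_map" (420x560 float32, m along the optical axis (not along the pixel's ray), 0 where there is no reading), "fx", "fy", "cx", "cy" (pixels), "world_from_camera" (4x4, takes a point from camera to world coordinates). Camera axes: x right, y up, looking along -z (the intrinsics and any distortion apply to the point x, -y, -z); pixel columns grow to the right and rows downward; lengths in m; the calibration is good to about 2 mm. A picture is of the moment at which its call begins.
- hand_in(): hands the job in, once; it reports no verdict.
The state is a dict: "clock": time; "qpos": joint angles; "qd": joint speeds; "effort": joint torques, N m; "eef_pos": TCP position; "tool_rot": TCP orientation; "force": force on the tool from outside, world axes, zero at the start; "ft_torque": the same for the moment, N m; "grip_width": finger opening in m.
Only numpy, scipy, OpenCV 4.12 (cv2) and the standard library are available. Lean on these libraries where they do the work, as an engineer would, in place of code of your own. Each camera call takes 0.05 s, during which the arm holds its last target.

### The job

Turn the four-armed sample wheel, pushing on its arms with a fingertip, until the small vial standing in one of its cups is centred in front of the reader's dark window, and leave it there. Either direction will do. Do not touch or lift the vial, which must stay upright in its cup, and do not disturb the foil-wrapped flask and the flat dish beside the wheel.

Things in the scene. Friction and masses are not known exactly. Their poses are not given: they have to be found in the camera images.
- changer: fixed frame: a grey round foot (radius 88 mm, top 12 mm above the bench) with a tongue carrying the reader, a white block (40 mm deep, 72 wide, 78 tall) with a dark window 30 mm wide. Origin: on the wheel's upright axis, at bench height. Its x axis points from there to the middle of the reader, whose front face is 143 mm from the axis; z up
- station (a point): point in front of the middle of the reader's window where the vial belongs: 120 mm from the wheel's axis, 52 mm above the bench. Fixed to the frame; it is not a solid thing
- wheel: the wheel; origin on its upright axis at bench height, z up, x along the vial's arm. Hub radius 26 mm, top 54 mm high. Four equal straight level bare-metal arms 90 degrees apart, each 14 mm wide, 28 to 46 mm above the bench, free from hub to 105 mm from the axis, where a white cup begins (29 mm wide, 26 to 52 mm high). Turns either way without stops; friction (about 1 N at an arm moves it) keeps it where left
- vial_cup (a point): centre of the mouth of the cup that holds the vial, at the end of one arm: 120 mm from the axis, 52 mm above the bench. The cup is open, 16.4 mm wide inside, its floor 32 mm above the bench; the other three cups are empty
- vial_centre (a point): the loose vial, a small amber glass vial with a black screw cap, 14 mm in diameter and 40 mm tall, upright in its cup, top 72 mm above the bench; this point is its centre, half-way up. Its z axis points up along it
- flask: bystander: a small loose flask wrapped in foil, 68 x 70 mm, 78 mm tall, on the bench to one side of the wheel; origin at the centre of its underside
- dish: bystander: a loose flat round covered dish, 91 mm across, 17 mm tall, on the bench to the other side; origin at the centre of its underside

How it is judged:
At the end, for the whole second after the job is handed in: The vial stands upright (within 0.25 rad) in its own cup, its axis within 9 mm sideways of the point in front of the middle of the window (its cup within 10 mm), the wheel is still, and flask and dish are within 20 mm of where they stood (horizontal distance between vial_centre and station below 0.009 m and horizontal distance between vial_cup and station below 0.01 m and horizontal distance between vial_centre and vial_cup below 0.005 m and height (world z) of vial_centre below 0.056 m and angle between vial_centre's own z axis and vertical below 0.25 rad and angular speed of wheel below 0.05 rad/s and distance of each of flask, dish from where it was at the start of the episode below 0.02 m); the robot touches nothing.
It fails at once if the vial is lifted (height (world z) of vial_centre above 0.062 m).
It fails at once if the vial itself is pushed or gripped (contact force between any of the fingers, the arm and vial above 0.5 N).
It fails at once if the foil flask is moved or tipped (distance of flask from where it was at the start of the episode above 0.02 m or angle between flask's own z axis and vertical above 0.3 rad).
It fails at once if the dish is moved or lifted (distance of dish from where it was at the start of the episode above 0.02 m).
It also fails if it takes over 58 s, if anything falls off the work surface, if the arm or the gripper's body presses on something with over 40 N, if the wrist force passes 120 N, or if a joint passes its speed limit or range.

## Working session

There is one attempt and no reset: what is moved stays moved. The work goes in short steps, Python scripts to look and compute and a shell command to move; the robot and the scene stay as the last step left them, time stands still between calls to the robot, and variables do not carry over. Pictures are saved under pics/ and viewed, and the job is handed in when it is done.

```bash
mkdir -p pics; python3 - <<'E'
from cell import get_obs,get_image
import cv2,pickle
o=get_obs();print({k:o[k] for k in('clock','eef_pos','tool_rot','force','grip_width')})
for n in('top','side'):
    im=get_image(n);pickle.dump(im,open(f'{n}0.pkl','wb'))
    cv2.imwrite(f'pics/{n}0.png',im['color'][:,:,::-1])
    print(n,im['fx'],im['cx'],im['cy'],im['world_from_camera'].round(3).tolist(),[k for k in im])
E
```

```text
{'clock': 0.0, 'eef_pos': array([ 0.21876504, -0.61126236,  0.20024657]), 'tool_rot': array([-3.09334095e+00, -5.37072779e-01,  4.51377689e-04]), 'force': array([ 0.37983198, -0.48005767,  0.47268025]), 'grip_width': 0.09209687169932404}
top 453.90293499713283 278.0971438743872 212.4267518943877 [[0.014, 0.986, -0.169, 0.356], [-1.0, 0.015, 0.003, -0.007], [0.005, 0.169, 0.986, 1.307], [0.0, 0.0, 0.0, 1.0]] ['color', 'z_map', 'fx', 'fy', 'cx', 'cy', 'world_from_camera']
side 408.4462167137654 284.3751307833568 207.40562408507654 [[-0.985, 0.06, -0.164, 0.431], [-0.174, -0.402, 0.899, 0.851], [-0.012, 0.914, 0.406, 0.434], [0.0, 0.0, 0.0, 1.0]] ['color', 'z_map', 'fx', 'fy', 'cx', 'cy', 'world_from_camera']
```

View pics/top0.png

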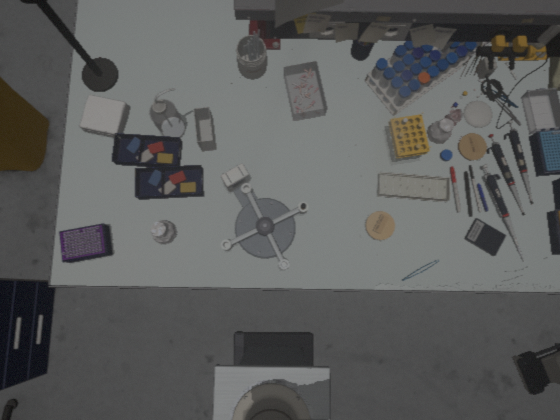

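View pics/side0.png

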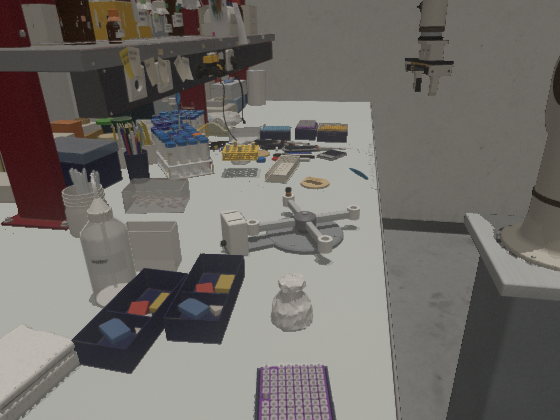

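The top view shows the hub near (265,226), the vial's arm (dark cap) near (303,207), and the reader near (236,178). The flask is at (163,231) and the dish at (380,225). I'll enlarge both views next.

```bash
cat >h.py <<'E'
import numpy as np,pickle
def ray(im,u,v):
    T=im['world_from_camera'];d=T[:3,:3]@np.array([(u-im['cx'])/im['fx'],-(v-im['cy'])/im['fy'],-1]);return T[:3,3],d
def at(im,u,v,z):
    o,d=ray(im,u,v);return o+d*(z-o[2])/d[2]
def dep(im,u,v):
    o,d=ray(im,u,v);return o+d*im['z_map'][int(round(v)),int(round(u))]
def proj(im,p):
    T=im['world_from_camera'];c=T[:3,:3].T@(np.array(p)-T[:3,3]);return im['cx']+im['fx']*c[0]/-c[2],im['cy']-im['fy']*c[1]/-c[2]
E
python3 - <<'E'
import cv2,pickle
for n,(x,y,w,h,s) in {'top':(205,150,130,125,6),'side':(205,175,170,90,4.7)}.items():
    im=pickle.load(open(n+'0.pkl','rb'))['color'][y:y+h,x:x+w,::-1]
    im=cv2.resize(im,None,fx=s,fy=s,interpolation=cv2.INTER_CUBIC)
    im=cv2.convertScaleAbs(im,alpha=1.4)
    cv2.imwrite(f'pics/{n}0c.png',im[:600,:800])
E
```

```text
(no output)
```

View pics/top0c.png

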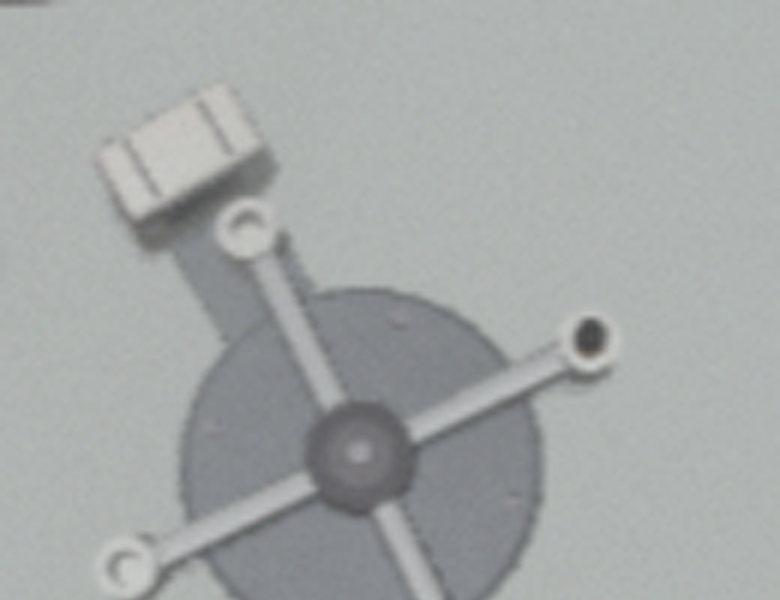

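View pics/side0c.png

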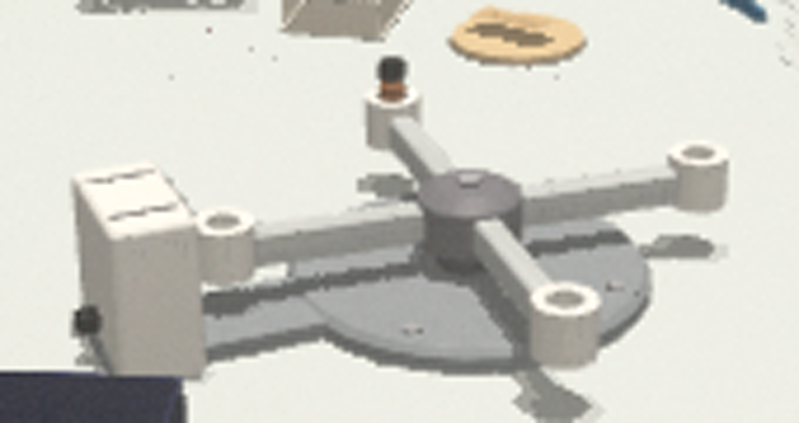

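The enlarged top crop shows the hub top at (360,452), the vial cap at (590,336), and the cups at (245,228) and (127,567). The reader's top corners are at (97,155), (222,83), (268,148) and (140,221). I'll triangulate these against the side crop.

```bash
python3 - <<'E'
from h import *
t=pickle.load(open('top0.pkl','rb'));s=pickle.load(open('side0.pkl','rb'))
f=lambda a,b:((a+.5)/6-.5+205,(b+.5)/6-.5+150)
g=lambda a,b:((a+.5)/4.7-.5+205,(b+.5)/4.7-.5+175)
def tri(a,b):
    (o1,d1),(o2,d2)=ray(t,*f(*a)),ray(s,*g(*b))
    d1=d1/np.linalg.norm(d1);d2=d2/np.linalg.norm(d2)
    k=np.linalg.lstsq(np.c_[d1,-d2],o2-o1,rcond=None)[0]
    p,q=o1+k[0]*d1,o2+k[1]*d2;return ((p+q)/2).round(4),np.linalg.norm(p-q).round(4)
print('hub',tri((360,452),(470,180)),'cap',tri((590,336),(391,62)),'cupA',tri((245,228),(225,221)),'cupB',tri((127,567),(564,299)))
H=at(t,*f(360,452),.054);V=at(t,*f(590,336),.072);A=at(t,*f(245,228),.052);B=at(t,*f(127,567),.052)
print('H',H,'V',V,np.linalg.norm((V-H)[:2]),'A',A,np.linalg.norm((A-H)[:2]),np.linalg.norm((B-H)[:2]))
an=lambda p:np.degrees(np.arctan2(*(p-H)[[1,0]]))
print('ang V,A,B',an(V),an(A),an(B))
C=[at(t,*f(*c),.078) for c in((97,155),(222,83),(268,148),(140,221))]
for c in C:print(c.round(4))
R=sum(C)/4;print('R',R,an(R),np.linalg.norm((R-H)[:2]))
F=(C[2]+C[3])/2;K=(C[0]+C[1])/2;print('axis dir',np.degrees(np.arctan2(*(K-F)[[1,0]])), 'edge',[np.degrees(np.arctan2(*(a-b)[[1,0]]))for a,b in((C[0],C[1]),(C[3],C[2]))])
print('F',F,an(F),np.linalg.norm((F-H)[:2]))
# depth points: hub, reader top
for n,p in (('hub',f(360,452)),('readertop',f(180,150)),('cap',f(590,336)),('bench',f(600,100)),('flask',(163,229)),('dish',(380,225))):print(n,dep(t,*p).round(4))
m=t['z_map']
P=np.array([dep(t,u,v) for v in range(155,200) for u in range(212,258)])
q=P[(P[:,2]>.068)&(P[:,2]<.09)];c=q.mean(0);w,v=np.linalg.eigh(np.cov(q[:,:2].T));print('reader top cloud',len(q),c,an(c),np.sqrt(12*w),v)
E
```

```text
hub (array([0.5356, 0.0268, 0.0512]), np.float64(0.0)) cap (array([ 0.5903, -0.079 ,  0.0674]), np.float64(0.0024)) cupA (array([0.6418, 0.0832, 0.049 ]), np.float64(0.0005)) cupB (array([0.4812, 0.1337, 0.0483]), np.float64(0.0011))
H [0.53519518 0.02670992 0.054     ] V [ 0.58823915 -0.07881622  0.072     ] 0.11810769557798609 A [0.64135305 0.08305199 0.052     ] 0.12018286480616726 0.11988596348456719
ang V,A,B -63.31306968783414 27.95661662401858 117.26749156848047
[0.6691 0.1507 0.078 ]
[0.7045 0.0937 0.078 ]
[0.6736 0.0715 0.078 ]
[0.638  0.1298 0.078 ]
R [0.67130522 0.11143158 0.078     ] 31.900191407151194 0.16032374567300914
axis dir 34.89605060825211 edge [np.float64(121.86063320213054), np.float64(121.45336065987944)]
F [0.65582726 0.10063559 0.078     ] 31.500775834279352 0.14148181388612785
hub [0.5345 0.0266 0.0587]
readertop [0.6722 0.1124 0.0775]
cap [ 0.588  -0.0788  0.0731]
bench [ 0.7213 -0.0875 -0.0018]
flask [0.5167 0.3032 0.0759]
dish [ 0.5454 -0.3041  0.0157]
reader top cloud 382 [0.67093516 0.11144725 0.07731631] 31.974973800358548 [0.0423453  0.07052559] [[-0.85181211 -0.52384742]
 [-0.52384742  0.85181211]]
```

```bash
python3 -m handwheel '[{"claw":-1,"dx":0.04,"dy":-0.036},{"dx":0.04,"dy":-0.036},{"dx":0.04,"dy":-0.036},{"dx":0.04,"dy":-0.036},{"dx":0.04,"dy":-0.036},{"dx":0.04,"dy":-0.036},{"dx":0.04,"dy":-0.036},{"dx":0.04,"dy":-0.036}]'; python3 -c "
from cell import get_obs;print(get_obs()['qpos'].round(2))"
```

```text
[ 1.49  0.5  -0.43  1.55  0.22  1.14 -0.21]invalid input
```

```bash
python3 -m handwheel '[{"claw":-1,"dx":0.04,"dy":-0.036,"dz":0,"rx":0,"ry":0,"rz":0},{"claw":-1,"dx":0.04,"dy":-0.036,"dz":0,"rx":0,"ry":0,"rz":0},{"claw":-1,"dx":0.04,"dy":-0.036,"dz":0,"rx":0,"ry":0,"rz":0},{"claw":-1,"dx":0.04,"dy":-0.036,"dz":0,"rx":0,"ry":0,"rz":0},{"claw":-1,"dx":0.04,"dy":-0.036,"dz":0,"rx":0,"ry":0,"rz":0},{"claw":-1,"dx":0.04,"dy":-0.036,"dz":0,"rx":0,"ry":0,"rz":0}]'; python3 -c "
from cell import get_obs;print(get_obs()['qpos'].round(2))"
```

```text
clock: 0.85
eef_pos: [0.3727, -0.326, 0.2012]
tool_rot: [-3.095, -0.537, 0.0]
force: [0.6, 0.5, 0.6]
grip_width: 0.0364
[ 1.18  0.24 -0.59  1.93  0.15  1.02 -0.7 ]
```

```bash
python3 -m handwheel '[{"claw":-1,"dx":0.04,"dy":-0.036,"dz":0,"rx":0,"ry":0,"rz":0},{"claw":-1,"dx":0.04,"dy":-0.036,"dz":0,"rx":0,"ry":0,"rz":0},{"claw":-1,"dx":0.04,"dy":-0.036,"dz":0,"rx":0,"ry":0,"rz":0},{"claw":-1,"dx":0.04,"dy":-0.036,"dz":0,"rx":0,"ry":0,"rz":0},{"claw":-1,"dx":0.04,"dy":-0.036,"dz":0,"rx":0,"ry":0,"rz":0},{"claw":-1,"dx":0.04,"dy":-0.036,"dz":0,"rx":0,"ry":0,"rz":0}]'; python3 -c "
from cell import get_obs;print(get_obs()['qpos'].round(2))"
```

```text
clock: 1.6
eef_pos: [0.5258, -0.0421, 0.2011]
tool_rot: [3.095, 0.537, -0.001]
force: [1.1, -0.1, -0.3]
grip_width: 0.0002
[ 0.65  0.33 -0.75  1.85  0.26  1.06 -1.43]
```

```bash
python3 -m handwheel '[{"claw":-1,"dx":0,"dy":0,"dz":0,"rx":0,"ry":0,"rz":-9.8},{"claw":-1,"dx":0,"dy":0,"dz":0,"rx":0,"ry":0,"rz":-9.8},{"claw":-1,"dx":0,"dy":0,"dz":0,"rx":0,"ry":0,"rz":-9.8},{"claw":-1,"dx":0,"dy":0,"dz":0,"rx":0,"ry":0,"rz":-9.8},{"claw":-1,"dx":0,"dy":0,"dz":0,"rx":0,"ry":0,"rz":-9.8},{"claw":-1,"dx":0,"dy":0,"dz":0,"rx":0,"ry":0,"rz":-9.8},{"claw":-1,"dx":0,"dy":0,"dz":0,"rx":0,"ry":0,"rz":-9.8},{"claw":-1,"dx":0,"dy":0,"dz":0,"rx":0,"ry":0,"rz":-9.8},{"claw":-1,"dx":0,"dy":0,"dz":0,"rx":0,"ry":0,"rz":-9.8},{"claw":-1,"dx":0,"dy":0,"dz":0,"rx":0,"ry":0,"rz":-9.8}]'; cat > st.py <<'E'
from cell import get_obs
from scipy.spatial.transform import Rotation as R
import numpy as np
o=get_obs();M=R.from_rotvec(o['tool_rot']).as_matrix();H=np.array([.5352,.0267])
x=M[:2,0];a=-x/np.linalg.norm(x);t=np.array([-a[1],a[0]]);d=o['eef_pos'][:2]-H
print('q',o['qpos'].round(2),'z',o['eef_pos'][2].round(4),'zaxis',M[:,2].round(3),'radial ang',np.degrees(np.arctan2(a[1],a[0])).round(2),'along',(d@a).round(4),'tang',(d@t).round(4),'F',o['force'].round(2),'t',o['clock'])
E
python3 st.py
```

```text
clock: 2.85
eef_pos: [0.525, -0.0436, 0.201]
tool_rot: [-1.617, -2.693, 0.001]
force: [-0.1, -0.2, -0.6]
grip_width: 0.0004
q [ 0.9   0.46 -1.11  1.84  0.46  1.12  0.12] z 0.201 zaxis [-0.001 -0.    -1.   ] radial ang -61.98 along 0.0572 tang -0.042 F [-0.11 -0.15 -0.57] t 2.85
```

```bash
python3 -m handwheel '[{"claw":-1,"dx":-0.013,"dy":0,"dz":0.03,"rx":0,"ry":0,"rz":0},{"claw":-1,"dx":0,"dy":0,"dz":0.035,"rx":0,"ry":0,"rz":0},{"claw":-1,"dx":0,"dy":0,"dz":0.035,"rx":0,"ry":0,"rz":0},{"claw":-1,"dx":0,"dy":0,"dz":0.03,"rx":0,"ry":0,"rz":0},{"claw":-1,"dx":0,"dy":0,"dz":0.02,"rx":0,"ry":0,"rz":0},{"claw":-1,"dx":0,"dy":0,"dz":0.017,"rx":0,"ry":0,"rz":0},{"claw":-1,"dx":0,"dy":0,"dz":0,"rx":0,"ry":0,"rz":0}]'; python3 st.py; python3 - <<'E'
from cell import get_image
import cv2
for n in('side','top'):
    im=get_image(n)['color'][:,:,::-1];im=im[175:265,205:375] if n=='side' else im[150:275,185:345]
    cv2.imwrite(f'pics/{n}1.png',cv2.resize(im,None,fx=4.7,fy=4.7,interpolation=2))
E
```

```text
clock: 3.72
eef_pos: [0.5308, -0.0548, 0.0335]
tool_rot: [-1.624, -2.687, 0.001]
force: [0.7, 0.1, 0.4]
grip_width: 0.0
q [ 0.74  0.69 -0.89  1.95  0.71  0.86 -0.06] z 0.0335 zaxis [-0.002  0.    -1.   ] radial ang -62.29 along 0.0701 tang -0.0418 F [0.68 0.12 0.38] t 3.725
```

View pics/side1.png

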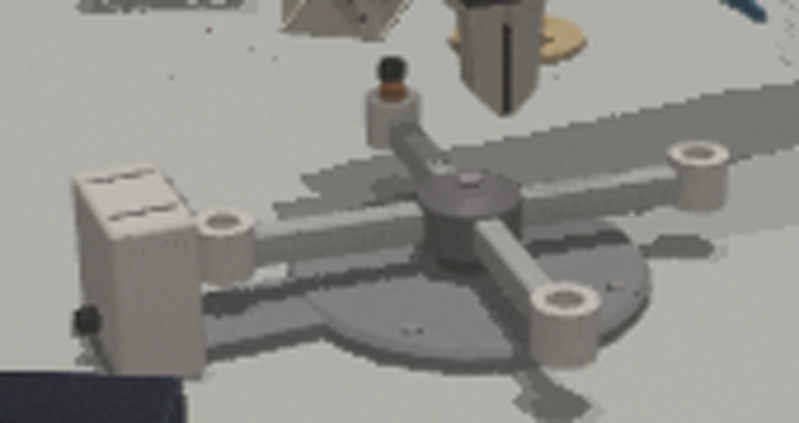

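View pics/top1.png

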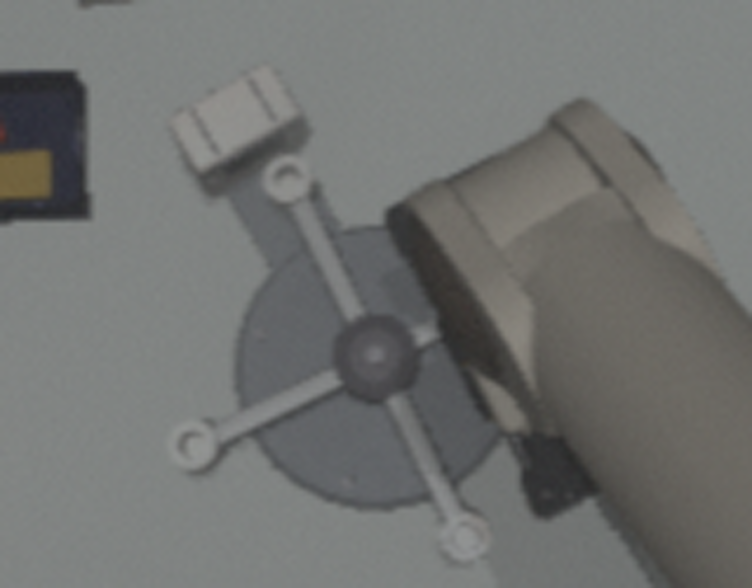

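The side view shows the vial upright and untouched at (391,75). The fingertip at (505,113) is tapered and clear of the arm, so I'll go 10 mm deeper, make contact and sweep.

```bash
python3 -m handwheel '[{"claw":-1,"dx":0,"dy":0,"dz":0.01,"rx":0,"ry":0,"rz":0},{"claw":-1,"dx":0,"dy":0.008,"dz":0,"rx":0,"ry":0,"rz":0},{"claw":-1,"dx":0,"dy":0.008,"dz":0,"rx":0,"ry":0,"rz":0},{"claw":-1,"dx":0,"dy":0,"dz":0,"rx":0,"ry":0,"rz":0}]'; python3 st.py; python3 -m handwheel '[{"claw":-1,"dx":-0.0023,"dy":0.0075,"dz":0,"rx":0,"ry":0,"rz":-6},{"claw":-1,"dx":-0.0023,"dy":0.0075,"dz":0,"rx":0,"ry":0,"rz":-6},{"claw":-1,"dx":-0.0023,"dy":0.0075,"dz":0,"rx":0,"ry":0,"rz":-6},{"claw":-1,"dx":-0.0023,"dy":0.0075,"dz":0,"rx":0,"ry":0,"rz":-6}]'; python3 st.py; python3 - <<'E'
from cell import get_image
import cv2
for n in('side','top'):
    im=get_image(n)['color'][:,:,::-1];im=im[175:265,205:375] if n=='side' else im[150:275,185:345]
    cv2.imwrite(f'pics/{n}2.png',cv2.resize(im,None,fx=4.7,fy=4.7,interpolation=2))
E
```

```text
clock: 4.32
eef_pos: [0.5468, -0.0467, 0.0247]
tool_rot: [1.624, 2.688, 0.002]
force: [0.2, 0.1, -0.3]
grip_width: 0.0004
q [ 0.7   0.72 -0.88  1.92  0.73  0.86 -0.08] z 0.0247 zaxis [ 0.001  0.001 -1.   ] radial ang -62.26 along 0.0703 tang -0.0239 F [ 0.19  0.08 -0.35] t 4.325
clock: 4.82
eef_pos: [0.5753, -0.0371, 0.0244]
tool_rot: [1.026, 2.969, -0.0]
force: [0.7, 0.3, 0.6]
grip_width: 0.0003
q [ 0.71  0.8  -0.95  1.85  0.81  0.94  0.29] z 0.0244 zaxis [ 0. -0. -1.] radial ang -38.11 along 0.0709 tang -0.0255 F [0.69 0.25 0.57] t 4.825
```

View pics/side2.png

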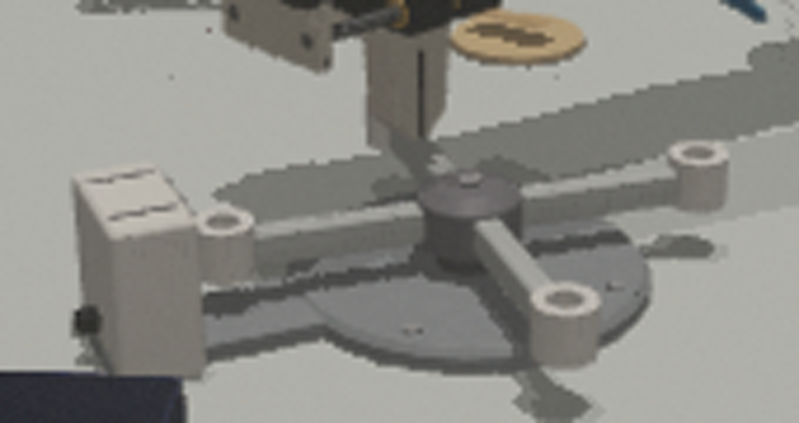

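View pics/top2.png

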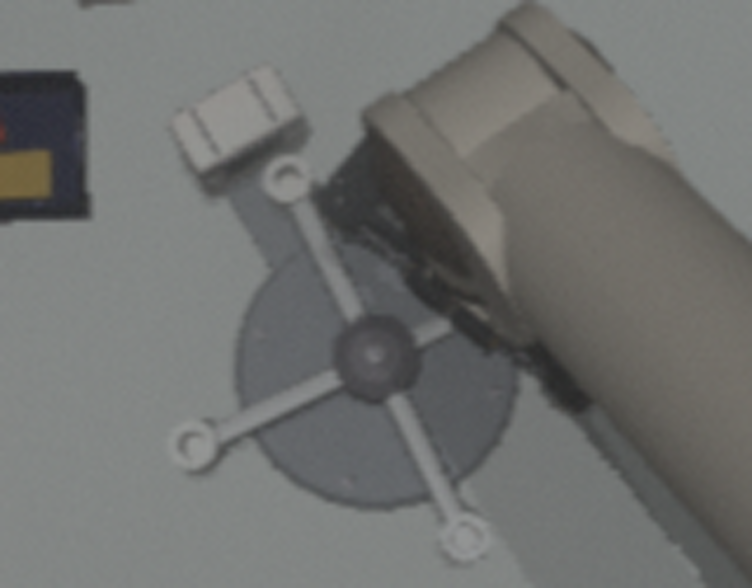

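```bash
python3 - <<'E'
from h import *
from cell import get_image,get_obs
import cv2
s=pickle.load(open('side0.pkl','rb'));t=pickle.load(open('top0.pkl','rb'))
pr=lambda p:[((a+.5)*4.7) for a in np.array(proj(s,p))-[205,175]]
for n,p in(('tcp1',(.5308,-.0548,.0335)),('tcp2',(.5753,-.0371,.0244)),('arm60@top',(.563,-.0265,.046)),('arm100',(.581,-.062,.046))):print(n,np.round(pr(p)))
a=get_image('side');pickle.dump(a,open('side3.pkl','wb'))
im=a['color'][150:240,240:340,::-1]
cv2.imwrite('pics/side3.png',cv2.resize(cv2.convertScaleAbs(im,alpha=1.6),None,fx=6.6,fy=6.6,interpolation=2))
E
python3 st.py
```

```text
tcp1 [500. 147.]
tcp2 [410. 172.]
arm60@top [430. 143.]
arm100 [406. 114.]
q [ 0.71  0.8  -0.95  1.85  0.81  0.94  0.28] z 0.0243 zaxis [-0.     0.001 -1.   ] radial ang -38.39 along 0.0706 tang -0.0249 F [-1.02 -0.22 -0.7 ] t 4.975
```

View pics/side3.png

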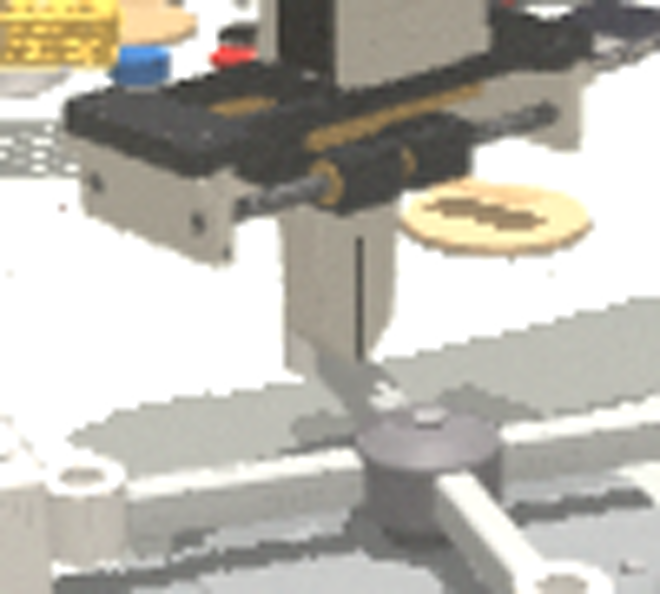

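```bash
python3 - <<'E'
from h import *
a=pickle.load(open('side3.pkl','rb'))
for v in range(184,216,2):
    print(v,[tuple((dep(a,u,v)*1000).round().astype(int)) for u in range(284,304,3)])
E
```

```text
184 [(np.int64(590), np.int64(-20), np.int64(100)), (np.int64(582), np.int64(-12), np.int64(103)), (np.int64(575), np.int64(-14), np.int64(103)), (np.int64(570), np.int64(-25), np.int64(99)), (np.int64(564), np.int64(-30), np.int64(97)), (np.int64(558), np.int64(-40), np.int64(94)), (np.int64(584), np.int64(-283), np.int64(2))]
186 [(np.int64(590), np.int64(-18), np.int64(95)), (np.int64(582), np.int64(-16), np.int64(97)), (np.int64(575), np.int64(-16), np.int64(97)), (np.int64(570), np.int64(-28), np.int64(93)), (np.int64(564), np.int64(-32), np.int64(92)), (np.int64(558), np.int64(-39), np.int64(89)), (np.int64(583), np.int64(-282), np.int64(-4))]
188 [(np.int64(591), np.int64(-22), np.int64(89)), (np.int64(582), np.int64(-13), np.int64(93)), (np.int64(576), np.int64(-17), np.int64(92)), (np.int64(570), np.int64(-27), np.int64(88)), (np.int64(564), np.int64(-31), np.int64(87)), (np.int64(558), np.int64(-40), np.int64(84)), (np.int64(581), np.int64(-264), np.int64(-4))]
190 [(np.int64(591), np.int64(-24), np.int64(83)), (np.int64(583), np.int64(-18), np.int64(86)), (np.int64(575), n
[... 3449 characters left out ...]
43)), (np.int64(560), np.int64(-110), np.int64(-5))]
212 [(np.int64(604), np.int64(-88), np.int64(-3)), (np.int64(596), np.int64(-92), np.int64(-5)), (np.int64(588), np.int64(-91), np.int64(-3)), (np.int64(569), np.int64(-20), np.int64(30)), (np.int64(559), np.int64(-2), np.int64(39)), (np.int64(549), np.int64(24), np.int64(51)), (np.int64(541), np.int64(31), np.int64(55))]
214 [(np.int64(601), np.int64(-76), np.int64(-3)), (np.int64(594), np.int64(-79), np.int64(-4)), (np.int64(586), np.int64(-79), np.int64(-4)), (np.int64(579), np.int64(-80), np.int64(-4)), (np.int64(554), np.int64(34), np.int64(51)), (np.int64(548), np.int64(32), np.int64(50)), (np.int64(541), np.int64(32), np.int64(50))]
```

The wheel did not turn. The depth map puts the fingertip about 20 mm higher than the reported TCP, so it passed just over the arm. I'll lift, go back behind the arm and measure the tip.

```bash
python3 -m handwheel '[{"claw":-1,"dx":0,"dy":0,"dz":-0.02,"rx":0,"ry":0,"rz":0},{"claw":-1,"dx":0.0031,"dy":-0.0072,"dz":0,"rx":0,"ry":0,"rz":6},{"claw":-1,"dx":0.0031,"dy":-0.0072,"dz":0,"rx":0,"ry":0,"rz":6},{"claw":-1,"dx":0.0031,"dy":-0.0072,"dz":0,"rx":0,"ry":0,"rz":6},{"claw":-1,"dx":0.0031,"dy":-0.0072,"dz":0,"rx":0,"ry":0,"rz":6},{"claw":-1,"dx":0,"dy":-0.02,"dz":0,"rx":0,"ry":0,"rz":0},{"claw":-1,"dx":0,"dy":0,"dz":0,"rx":0,"ry":0,"rz":0}]'; python3 st.py; python3 - <<'E'
from h import *
from cell import get_image,get_obs
import cv2
a=get_image('side');pickle.dump(a,open('side4.pkl','wb'));o=get_obs()['eef_pos'];print(o,proj(a,o))
im=a['color'][150:240,240:340,::-1]
cv2.imwrite('pics/side4.png',cv2.resize(cv2.convertScaleAbs(im,alpha=1.6),None,fx=6.6,fy=6.6,interpolation=2))
for v in range(176,206,2):
    print(v,[tuple((dep(a,u,v)*1000).round().astype(int).tolist()) for u in range(302,322,3)])
E
```

```text
clock: 5.85
eef_pos: [0.5271, -0.0579, 0.0453]
tool_rot: [1.627, 2.686, -0.003]
force: [0.1, 0.4, -0.6]
grip_width: 0.0005
q [ 0.76  0.67 -0.91  1.96  0.7   0.87 -0.04] z 0.0453 zaxis [-0.    -0.002 -1.   ] radial ang -62.41 along 0.0712 tang -0.0463 F [ 0.14  0.44 -0.65] t 5.85
[ 0.52823491 -0.05725438  0.04541294] (np.float64(312.11563423149454), np.float64(200.8961708572938))
176 [(596, -372, -5), (545, -46, 112), (537, -40, 115), (530, -41, 115), (524, -48, 113), (517, -51, 112), (510, -53, 112)]
178 [(593, -351, -4), (545, -46, 107), (537, -39, 110), (530, -42, 110), (524, -49, 108), (517, -48, 108), (510, -52, 107)]
180 [(588, -315, 2), (545, -50, 101), (537, -38, 106), (530, -40, 105), (524, -48, 103), (517, -52, 102), (510, -53, 102)]
182 [(585, -294, 4), (545, -48, 97), (537, -38, 101), (530, -44, 99), (523, -45, 99), (517, -52, 97), (510, -55, 96)]
184 [(583, -279, 3), (546, -54, 89), (536, -38, 96), (530, -44, 94), (524, -49, 93), (516, -47, 93), (510, -56, 91)]
186 [(583, -282, -4), (545, -52, 85), (536, -37, 91), (530, -41, 90), (523, -47, 88), (516, -47, 89), (509, -50,
[... 408 characters left out ...]
8, -222, -5), (549, -221, -3), (523, -46, 68), (533, -226, -5), (524, -227, -5)]
196 [(573, -204, -4), (564, -204, -4), (556, -202, -3), (548, -207, -4), (540, -211, -5), (531, -207, -3), (523, -210, -4)]
198 [(571, -188, -4), (562, -188, -3), (555, -195, -6), (546, -194, -4), (538, -195, -4), (529, -194, -3), (521, -198, -5)]
200 [(569, -174, -4), (560, -175, -3), (552, -176, -4), (544, -178, -4), (536, -179, -4), (528, -182, -5), (520, -178, -2)]
202 [(567, -160, -3), (559, -165, -5), (551, -164, -4), (543, -163, -4), (535, -167, -4), (526, -164, -3), (519, -167, -4)]
204 [(565, -146, -3), (557, -147, -3), (549, -149, -3), (541, -153, -5), (533, -153, -4), (525, -153, -4), (517, -155, -4)]
```

View pics/side4.png

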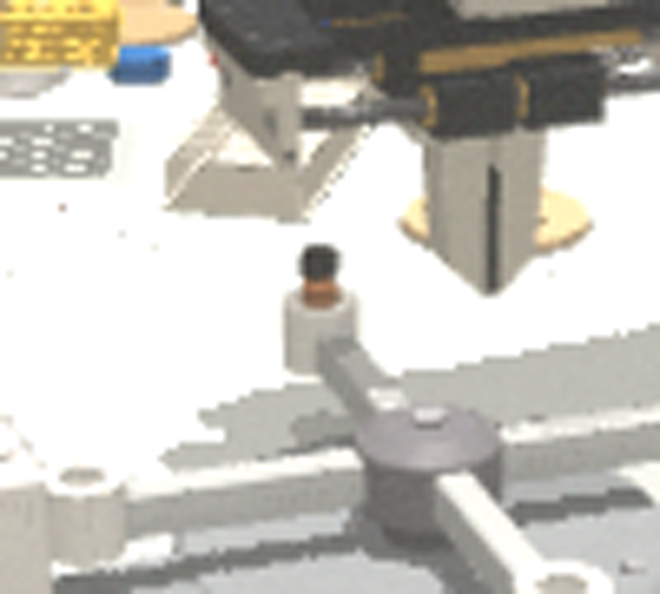

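In the enlarged side crop the fingertip apex is at about (490,292), which is z≈0.066, while the TCP reads 0.045. The real tip is therefore about 20 mm above the reported one. I'll descend by that amount behind the arm, a little nearer the hub.

```bash
python3 -m handwheel '[{"claw":-1,"dx":0.01,"dy":0,"dz":0.015,"rx":0,"ry":0,"rz":0},{"claw":-1,"dx":0,"dy":0,"dz":0.015,"rx":0,"ry":0,"rz":0},{"claw":-1,"dx":0,"dy":0,"dz":0.01,"rx":0,"ry":0,"rz":0},{"claw":-1,"dx":0,"dy":0,"dz":0,"rx":0,"ry":0,"rz":0}]'; python3 st.py; python3 - <<'E'
from h import *
from cell import get_image,get_obs
import cv2
a=get_image('side');pickle.dump(a,open('side5.pkl','wb'));o=get_obs()['eef_pos'];print(o,proj(a,o))
im=a['color'][150:240,240:340,::-1]
cv2.imwrite('pics/side5.png',cv2.resize(cv2.convertScaleAbs(im,alpha=1.6),None,fx=6.6,fy=6.6,interpolation=2))
E
```

```text
clock: 6.4
eef_pos: [0.5223, -0.0474, 0.003]
tool_rot: [-1.623, -2.687, 0.001]
force: [0.6, -0.2, 0.9]
grip_width: 0.0008
q [ 0.7   0.72 -0.85  1.98  0.76  0.8  -0.11] z 0.003 zaxis [-0.002  0.001 -1.   ] radial ang -62.27 along 0.0596 tang -0.0459 F [ 0.62 -0.22  0.9 ] t 6.4
[ 0.52291405 -0.04742735  0.00364566] (np.float64(313.5669235630929), np.float64(218.32174601972758))
```

View pics/side5.png

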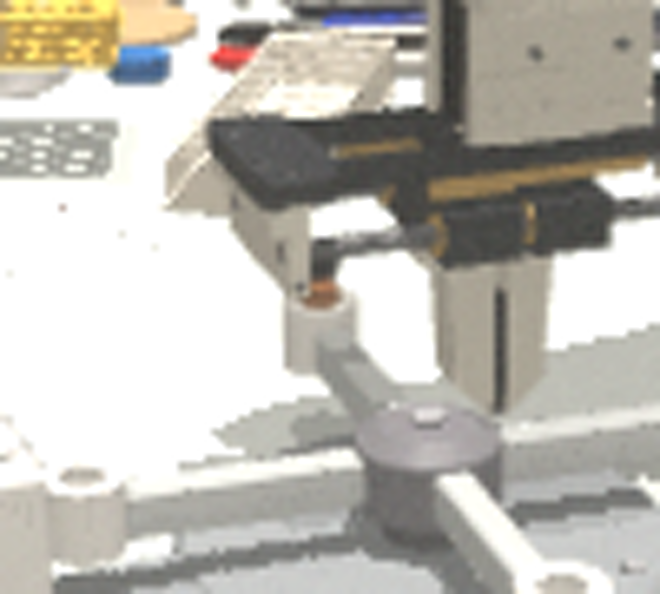

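```bash
python3 - <<'E'
from h import *
a=pickle.load(open('side5.pkl','rb'))
H=np.array([.5352,.0267]);ang=np.radians(-62.3);A=np.array([np.cos(ang),np.sin(ang)]);T=np.array([-A[1],A[0]])
def w(u,v):
    p=dep(a,u,v);d=p[:2]-H;return [int(round(1000*x)) for x in (d@A,d@T,p[2])]
for n,px in {'plate':[(277,182),(279,185),(282,188),(283,190),(284,192),(285,193),(286,190),(286,186),(286,194)],'top':[(275,172),(280,176),(285,178)],'block':[(308,187),(315,188),(325,186)],'cap':[(289,190)]}.items():print(n,[w(*p) for p in px])
E
```

```text
plate [[70, 43, 105], [53, 43, 104], [31, 43, 105], [25, 43, 103], [21, 42, 99], [23, 39, 96], [21, 37, 103], [23, 36, 112], [23, 36, 93]]
top [[63, 49, 133], [31, 47, 134], [20, 39, 132]]
block [[23, -16, 103], [21, -32, 99], [21, -56, 101]]
cap [[112, 0, 64]]
```

```bash
python3 -m handwheel '[{"claw":-1,"dx":0,"dy":0.01,"dz":0,"rx":0,"ry":0,"rz":0},{"claw":-1,"dx":0,"dy":0.01,"dz":0,"rx":0,"ry":0,"rz":0},{"claw":-1,"dx":-0.0024,"dy":0.0064,"dz":0,"rx":0,"ry":0,"rz":-6},{"claw":-1,"dx":-0.0024,"dy":0.0064,"dz":0,"rx":0,"ry":0,"rz":-6}]'; python3 st.py; python3 - <<'E'
from h import *
from cell import get_image,get_obs
import cv2
a=get_image('side')
im=a['color'][150:240,240:340,::-1]
cv2.imwrite('pics/side6.png',cv2.resize(cv2.convertScaleAbs(im,alpha=1.6),None,fx=6.6,fy=6.6,interpolation=2))
E
```

```text
clock: 6.95
eef_pos: [0.5551, -0.0358, 0.0047]
tool_rot: [1.33, 2.846, -0.0]
force: [-1.2, -0.6, 0.3]
grip_width: 0.0008
q [ 0.68  0.78 -0.89  1.91  0.8   0.86  0.07] z 0.0047 zaxis [ 0. -0. -1.] radial ang -50.1 along 0.0607 tang -0.0248 F [-1.2  -0.58  0.27] t 6.95
```

View pics/side6.png

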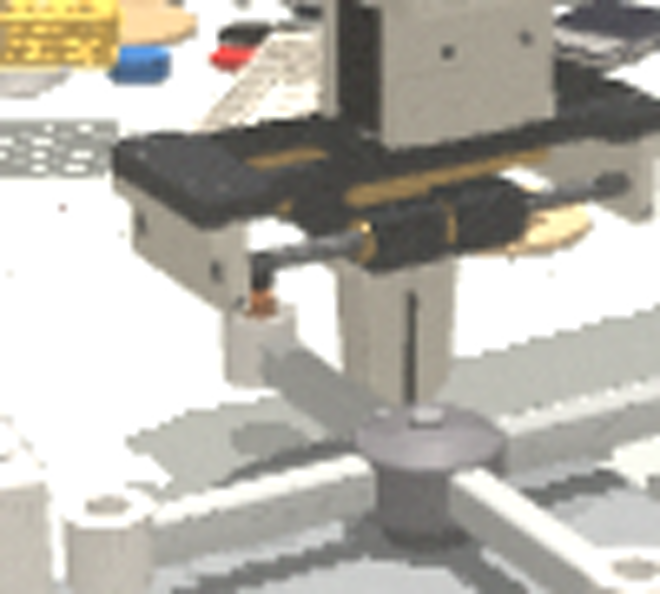

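The wheel now follows the finger, and the vial is upright at (262,290) in its cup. I'll continue the sweep.

```bash
python3 -m handwheel '[{"claw":-1,"dx":-0.0024,"dy":0.0064,"dz":0,"rx":0,"ry":0,"rz":-6},{"claw":-1,"dx":-0.0024,"dy":0.0064,"dz":0,"rx":0,"ry":0,"rz":-6},{"claw":-1,"dx":-0.0024,"dy":0.0064,"dz":0,"rx":0,"ry":0,"rz":-6},{"claw":-1,"dx":-0.0024,"dy":0.0064,"dz":0,"rx":0,"ry":0,"rz":-6},{"claw":-1,"dx":-0.0024,"dy":0.0064,"dz":0,"rx":0,"ry":0,"rz":-6}]'; python3 st.py; python3 -m handwheel '[{"claw":-1,"dx":-0.0024,"dy":0.0064,"dz":0,"rx":0,"ry":0,"rz":-6},{"claw":-1,"dx":-0.0024,"dy":0.0064,"dz":0,"rx":0,"ry":0,"rz":-6},{"claw":-1,"dx":-0.0024,"dy":0.0064,"dz":0,"rx":0,"ry":0,"rz":-6},{"claw":-1,"dx":-0.0024,"dy":0.0064,"dz":0,"rx":0,"ry":0,"rz":-6},{"claw":-1,"dx":0,"dy":0,"dz":0,"rx":0,"ry":0,"rz":0}]';python3 st.py; python3 - <<'E'
from h import *
from cell import get_image,get_obs
import cv2
for n in('side','top'):
    a=get_image(n);pickle.dump(a,open(n+'7.pkl','wb'));im=a['color'][:,:,::-1];im=im[165:265,220:340] if n=='side' else im[150:275,205:335]
    cv2.imwrite(f'pics/{n}7.png',cv2.resize(cv2.convertScaleAbs(im,alpha=1.5),None,fx=6,fy=6,interpolation=2)[:600])
E
```

```text
clock: 7.62
eef_pos: [0.5837, -0.0187, 0.0045]
tool_rot: [-0.552, -3.093, 0.001]
force: [-0.4, -0.6, 0.2]
grip_width: 0.0004
q [ 0.69  0.87 -0.98  1.83  0.89  0.96  0.52] z 0.0045 zaxis [-0. -0. -1.] radial ang -20.23 along 0.0612 tang -0.0259 F [-0.43 -0.59  0.16] t 7.625
clock: 8.25
eef_pos: [0.5983, 0.0052, 0.0045]
tool_rot: [-0.099, 3.139, 0.001]
force: [-0.8, 0.2, -0.2]
grip_width: 0.0002
q [ 0.67  0.93 -1.05  1.8   0.95  1.02  0.87] z 0.0045 zaxis [ 0.001  0.001 -1.   ] radial ang 3.6 along 0.0616 tang -0.0254 F [-0.82  0.16 -0.17] t 8.25
```

View pics/side7.png

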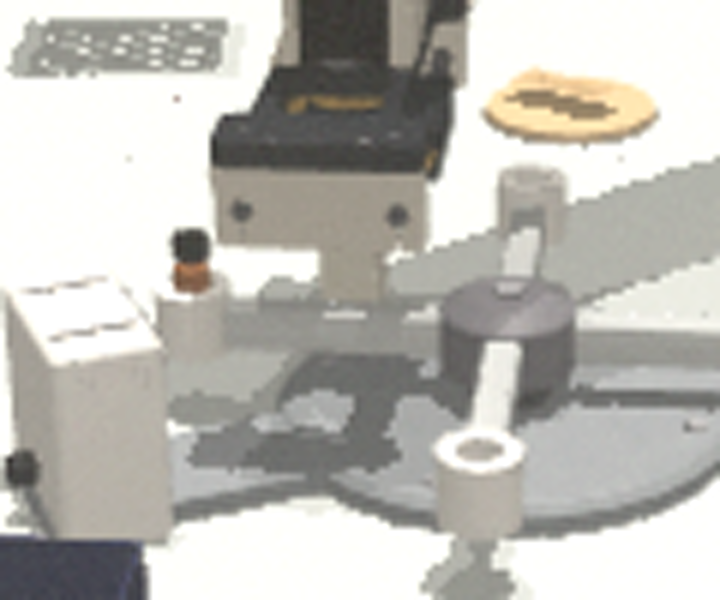

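View pics/top7.png

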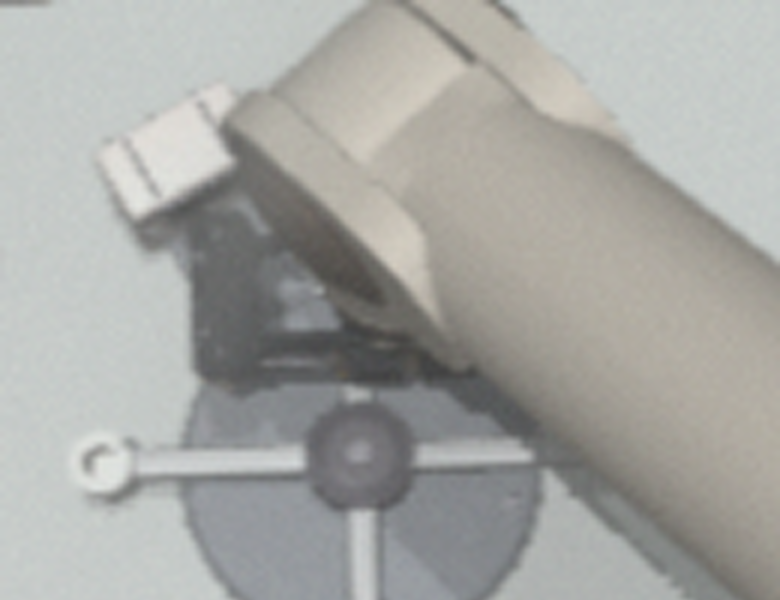

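```bash
cat >ang.py <<'E'
from h import *
H=np.array([.5352,.0267])
def a(t,c,z=.052):
    p=at(t,(c[0]+.5)/6-.5+205,(c[1]+.5)/6-.5+150,z)[:2]-H
    return np.degrees(np.arctan2(p[1],p[0])).round(2),np.linalg.norm(p).round(4)
E
python3 -c "
from ang import *
t=pickle.load(open('top7.pkl','rb'));r=a(t,(102,464));print(r,r[0]-90)"
```

```text
(np.float64(93.41), np.float64(0.12)) 3.4099999999999966
```

Cup B is now at crop (102,464), so the vial arm is at +3.4°. The target is about 31.8°. I'll advance 24° and measure again.

```bash
python3 -m handwheel '[{"claw":-1,"dx":-0.0024,"dy":0.0064,"dz":0,"rx":0,"ry":0,"rz":-6},{"claw":-1,"dx":-0.0024,"dy":0.0064,"dz":0,"rx":0,"ry":0,"rz":-6},{"claw":-1,"dx":-0.0024,"dy":0.0064,"dz":0,"rx":0,"ry":0,"rz":-6},{"claw":-1,"dx":-0.0012,"dy":0.0032,"dz":0,"rx":0,"ry":0,"rz":-3},{"claw":-1,"dx":-0.0012,"dy":0.0032,"dz":0,"rx":0,"ry":0,"rz":-3},{"claw":-1,"dx":0,"dy":0,"dz":0,"rx":0,"ry":0,"rz":0}]';python3 st.py; python3 - <<'E'
from h import *
from cell import get_image,get_obs
import cv2
for n in('side','top'):
    a=get_image(n);pickle.dump(a,open(n+'8.pkl','wb'));im=a['color'][:,:,::-1];im=im[165:265,220:340] if n=='side' else im[150:275,205:335]
    cv2.imwrite(f'pics/{n}8.png',cv2.resize(cv2.convertScaleAbs(im,alpha=1.5),None,fx=6,fy=6,interpolation=2)[:600])
E
```

```text
clock: 9.1
eef_pos: [0.6015, 0.0312, 0.0045]
tool_rot: [-0.748, 3.051, -0.0]
force: [0.9, 0.3, -0.1]
grip_width: 0.0003
q [ 0.66  0.98 -1.11  1.78  1.01  1.07  1.21] z 0.0045 zaxis [ 0. -0. -1.] radial ang 27.57 along 0.0608 tang -0.0267 F [ 0.92  0.3  -0.06] t 9.1
```

View pics/side8.png

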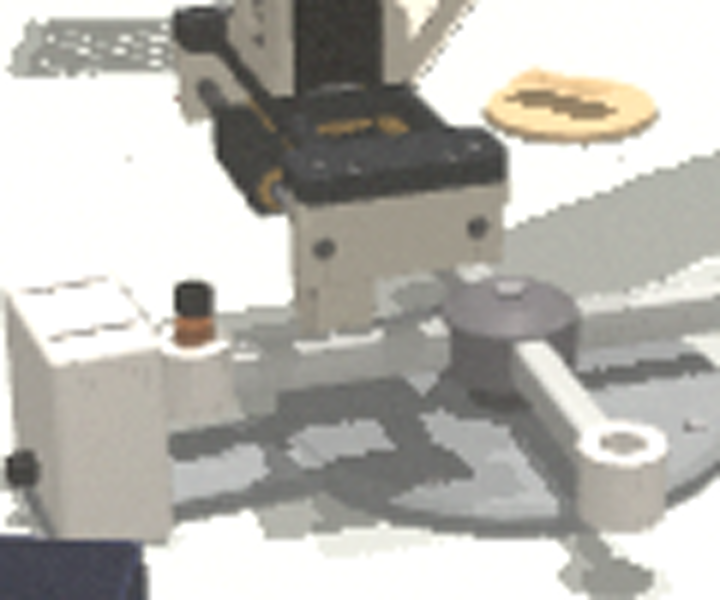

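View pics/top8.png

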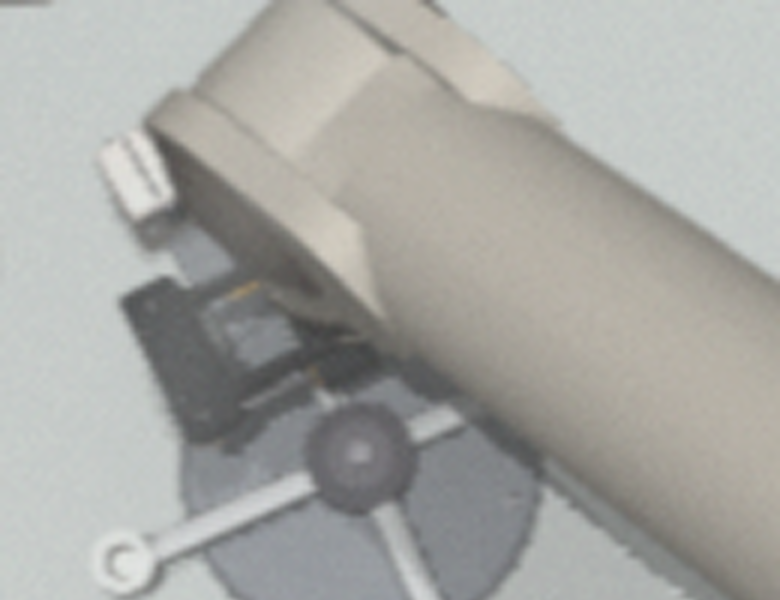

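```bash
python3 -c "
from ang import *
t=pickle.load(open('top8.pkl','rb'));r=a(t,(125,563));print(r,r[0]-90)"
python3 -m handwheel '[{"claw":-1,"dx":-0.0008,"dy":0.0022,"dz":0,"rx":0,"ry":0,"rz":-2},{"claw":-1,"dx":-0.0008,"dy":0.0022,"dz":0,"rx":0,"ry":0,"rz":-2},{"claw":-1,"dx":0,"dy":0,"dz":0,"rx":0,"ry":0,"rz":0},{"claw":-1,"dx":0,"dy":0,"dz":0,"rx":0,"ry":0,"rz":0}]';python3 st.py
python3 -m handwheel '[{"claw":-1,"dx":0,"dy":-0.006,"dz":0,"rx":0,"ry":0,"rz":0},{"claw":-1,"dx":0,"dy":-0.008,"dz":0,"rx":0,"ry":0,"rz":0},{"claw":-1,"dx":0,"dy":-0.006,"dz":-0.01,"rx":0,"ry":0,"rz":0},{"claw":-1,"dx":0,"dy":0,"dz":-0.04,"rx":0,"ry":0,"rz":0},{"claw":-1,"dx":0,"dy":0,"dz":-0.04,"rx":0,"ry":0,"rz":0},{"claw":-1,"dx":0,"dy":0,"dz":-0.04,"rx":0,"ry":0,"rz":0},{"claw":-1,"dx":0,"dy":0,"dz":-0.04,"rx":0,"ry":0,"rz":0}]';python3 st.py
```

```text
(np.float64(116.27), np.float64(0.1199)) 26.269999999999996
clock: 9.7
eef_pos: [0.6002, 0.0362, 0.0043]
tool_rot: [0.858, -3.022, -0.001]
force: [0.8, 0.1, 0.4]
grip_width: 0.0002
q [ 0.65  0.99 -1.12  1.79  1.02  1.08  1.27] z 0.0043 zaxis [-0.  0. -1.] radial ang 31.7 along 0.0603 tang -0.0261 F [0.77 0.14 0.4 ] t 9.7
clock: 10.58
eef_pos: [0.6111, 0.0187, 0.1764]
tool_rot: [-0.858, 3.022, -0.0]
force: [1.2, 0.3, -0.5]
grip_width: 0.0007
q [ 0.76  0.82 -1.31  1.66  0.81  1.32  1.43] z 0.1764 zaxis [ 0.001  0.    -1.   ] radial ang 31.69 along 0.0604 tang -0.0467 F [ 1.17  0.34 -0.47] t 10.575
```

```bash
python3 -m handwheel '[{"claw":-1,"dx":0.022,"dy":-0.036,"dz":0,"rx":0,"ry":0,"rz":0},{"claw":-1,"dx":0.022,"dy":-0.036,"dz":0,"rx":0,"ry":0,"rz":0},{"claw":-1,"dx":0.022,"dy":-0.036,"dz":0,"rx":0,"ry":0,"rz":0},{"claw":-1,"dx":0.022,"dy":-0.036,"dz":0,"rx":0,"ry":0,"rz":0},{"claw":-1,"dx":0.022,"dy":-0.036,"dz":0,"rx":0,"ry":0,"rz":0},{"claw":-1,"dx":0.022,"dy":-0.036,"dz":0,"rx":0,"ry":0,"rz":0},{"claw":-1,"dx":0.022,"dy":-0.036,"dz":0,"rx":0,"ry":0,"rz":0},{"claw":-1,"dx":0,"dy":0,"dz":0,"rx":0,"ry":0,"rz":0}]'; python3 - <<'E'
from h import *
from cell import get_image,get_obs
import cv2
for n in('side','top'):
    a=get_image(n);pickle.dump(a,open(n+'9.pkl','wb'));im=a['color'][:,:,::-1];im=im[165:265,220:340] if n=='side' else im[150:275,205:335]
    cv2.imwrite(f'pics/{n}9.png',cv2.resize(cv2.convertScaleAbs(im,alpha=1.5),None,fx=6,fy=6,interpolation=2)[:600])
E
```

```text
clock: 11.58
eef_pos: [0.6115, -0.2823, 0.1742]
tool_rot: [0.845, -3.025, 0.002]
force: [0.5, 0.7, -1.3]
grip_width: 0.0002
```

View pics/side9.png

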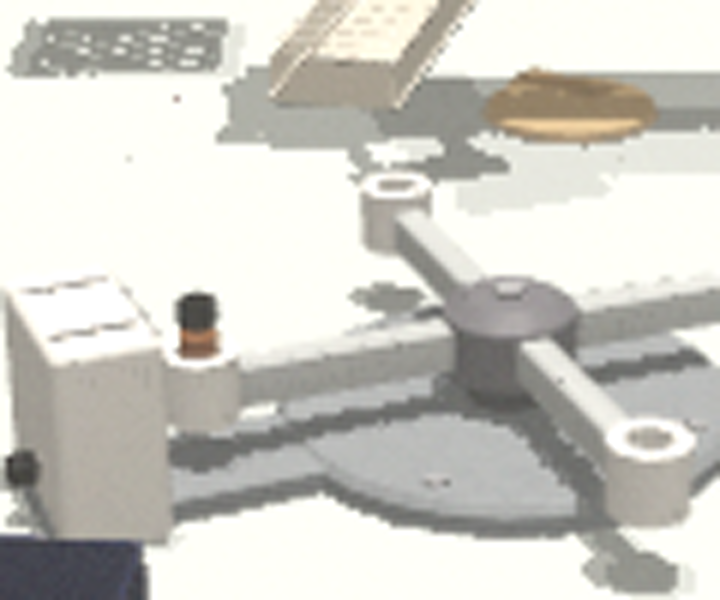

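View pics/top9.png

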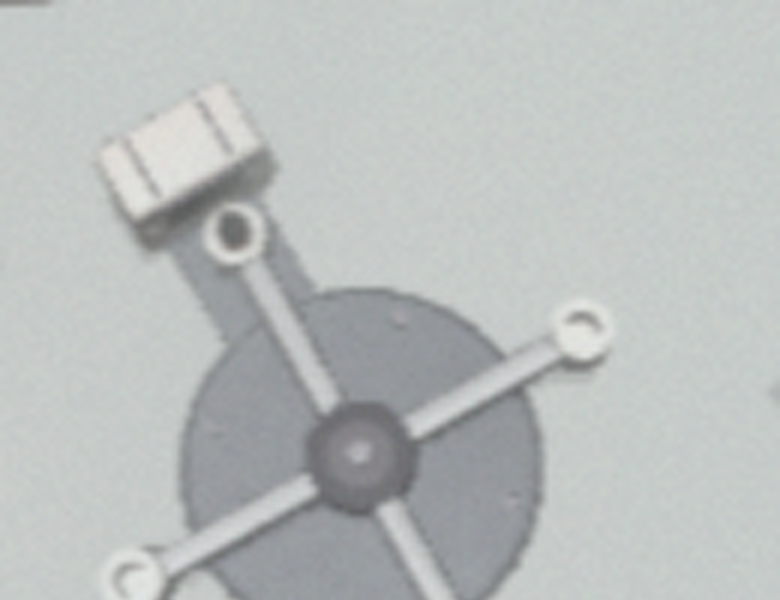

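The arm is clear and the vial stands upright in front of the reader. In the top crop its cup is at (235,234), with the others at (135,577) and (582,331).

```bash
python3 -c "
from ang import *
t=pickle.load(open('top9.pkl','rb'));t0=pickle.load(open('top0.pkl','rb'))
print('cup',a(t,(235,234)),'cap',a(t,(234,229),.072),'B',a(t,(135,577)),'D',a(t,(582,331)))
print('window line centre: front top edge mid', a(t,(204,184.5),.078),'grooves mid',a(t,(180,153),.078))
d=np.abs(t['color'].astype(int)-t0['color']).max(2)
for n,(u,v) in dict(flask=(163,231),dish=(380,225)).items():print(n,d[v-18:v+18,u-18:u+18].mean(),[dep(x,u,v).round(3) for x in(t0,t)])
"
```

```text
cup (np.float64(30.59), np.float64(0.1199)) cap (np.float64(30.7), np.float64(0.1175)) B (np.float64(120.08), np.float64(0.1187)) D (np.float64(-60.12), np.float64(0.1187))
window line centre: front top edge mid (np.float64(31.54), np.float64(0.1415)) grooves mid (np.float64(32.29), np.float64(0.1602))
flask 7.2484567901234565 [array([0.512, 0.304, 0.073]), array([0.511, 0.304, 0.073])]
dish 33.94135802469136 [array([ 0.545, -0.304,  0.016]), array([ 0.545, -0.303,  0.019])]
```

```bash
python3 -c "
from cell import get_obs,hand_in
import numpy as np
print(np.abs(get_obs()['qd']).max());print(hand_in())"
```

```text
0.02768592077524432
the job is handed in; nothing more can be done
None
```

I turned the wheel about 93° counter-clockwise with the shut fingertip on the vial's arm, then backed off, lifted clear and handed the job in at about 11.7 s.

**Final checks:** The last pictures show the vial upright in its cup in front of the reader. Its arm points to about 30.4° (30.1° to 30.7°, depending on the cup measured), against a reader direction of about 31.8°. That puts it roughly 3 mm to one side of centre, with a limit of 9 mm, and I did not correct it. The flask and dish still read at their starting positions, to 1 mm horizontally, and the robot was well clear of everything.

**Disagreements:**
- **Fingertip height:** The reported fingertip (TCP) position was about 20 mm lower than where the cameras saw the tip. My first sweep therefore passed just over the arm without touching or turning anything. I went back, lowered the tip by the camera-measured offset, and repeated the push with about 1 N of force.
- **Final angle:** I expected the arm to stop at 31.7° from the tool's position, but the camera measured about 30.4°.
- **Dish colour:** The dish looked darker in the last picture, which I put down to the robot's shadow. Its height reads 3 mm more than before.

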